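Tip a spent vial into the discard box through its slotted cover

TASK

Take the long-handled steel boat that has the vial lying in it and, without spilling it, slide the boat through the slot in the front plate of the clear-hooded discard box until the whole trough is inside, then roll it sideways there so that the vial drops into the tray. Neither the boat nor the robot may touch the slotted plate, and the empty spare boat is to be left alone. Afterwards draw the boat out again, stand it level on its feet on the bench and let it go.

Things in the scene. Friction and masses are not known exactly. Their poses are not given: they have to be found in the camera images.
- boat: loaded steel boat (sizes in mm): flared trough 80 long, 58 wide, 18 high, inner floor 6 up. Origin: centre of its underside; x to the nose, y left, z up. Handle bar behind: x -210 to -40, 12 wide, 14 tall, centre line 28 up; grip from above at x = -140; a 40 wide foot is at x = -206. About 0.12 kg. Rolled 45 to 50 degrees about x, either way, it sheds the vial; level it keeps it.
- vial: capped plastic vial, white with a grey cap, 14 mm diameter, 48 mm long, lying loose in the loaded boat. Origin at its middle, x along its length.
- cover: upright aluminium front plate of the fixed discard box (sizes in mm), 180 wide, 200 tall, 4 thick, with one slot 90 wide, 65 tall. Origin: slot centre, 125 above the bench; x level into the box, y left, z up. Box inside: 172 wide, to x = 186, clear roof at z = +71, white tray floor at z = -113; clear sides and back above the tray. The boat fits with its underside at z = -17.
- spare: the spare steel boat, the same as the loaded one but empty; same origin and axes. 250 mm long over all. Stands on the bench.
Things that resemble listed ones, but are neither listed nor needed, are in the scene too. Leave any purple or red look-alike of the vial alone.

How it is judged (in metres and radians):
On the way, in this order (a step that is already met when the one before it is completed fails the run):
1. the whole boat is inside the box, through the slot, with the vial still lying in it (x of boat in the frame of cover between 0.045 and 0.16 m and y of boat in the frame of cover between -0.08 and 0.08 m and z of boat in the frame of cover below 0.07 m and distance between vial and boat below 0.04 m), for 0.2 s.
2. the vial is on the tray floor while the boat is still inside (x of boat in the frame of cover above 0.03 m and z of boat in the frame of cover above -0.08 m and x of vial in the frame of cover between 0 and 0.19 m and y of vial in the frame of cover between -0.09 and 0.09 m and z of vial in the frame of cover below -0.08 m), for 0.1 s.
At the end, for the whole second after the job is handed in: the vial lies in the tray of the discard box (its middle less than 33 mm above the tray floor), and the boat stands still on the bench on its own feet, outside the box: underside within 8 mm of the bench, level within 0.1 rad (x of vial in the frame of cover between 0 and 0.19 m and y of vial in the frame of cover between -0.09 and 0.09 m and z of vial in the frame of cover below -0.08 m and height (world z) of boat between -0.01 and 0.008 m and angle between boat's own z axis and vertical below 0.1 rad and linear speed of boat below 0.02 m/s); the robot touches nothing.
It fails at once if the boat touches the slotted plate (more than 0.3 N) (contact force between boat and cover above 0.3 N).
It fails at once if the gripper or arm touches the slotted plate (more than 0.3 N) (contact force between any of the fingers, the arm and cover above 0.3 N).
It fails at once if the spare boat is moved by more than 20 mm (distance of spare from where it was at the start of the episode above 0.02 m).
It also fails if it takes over 67 s, if anything falls off the work surface, if the arm or the gripper's body presses on something with over 40 N, if the wrist force passes 120 N, or if a joint passes its speed limit or range.

ROBOT

A 6-joint arm with a two-finger parallel gripper is mounted at the origin on the work surface. World frame = base frame: x ahead of the robot, y to its left, z up, the work surface at z = 0. Lengths are in mm, angles in rad, forces in N, time in s.
With the tool pointing down it reaches from about 350 to 775 mm from the base axis. Payload 7.3 kg.
Tool frame: the origin (TCP) lies midway between the tips of the shut fingers; the grasp point (between the pads) lies 19 mm behind it; z points along the fingers, y is the line along which they close (so a half turn about z gives the same grasp; the last joint's range is limited). The gripper opens to 92 mm and grips with 3 to 60 N. Pads are 19 mm wide; open, the fingers measure 130 mm over their backs; the gripper's body (75 mm by 190 mm) begins 47 mm behind the grasp point.
Start: joints at [-1.384, 0.342, 1.524, -0, 1.275, -0.146], TCP at [171.535, -496.206, 226.741] pointing down, gripper open.
Joint ranges: [-2.53, 2.53], [-0.77, 2.02], [0.04, 2.7], [-1, 4.14], [0.28, 2.66], [-3.11, 3.11]. Speed limits (rad/s): [2.57, 2.57, 3.14, 3.14, 3.14, 3.14].

INTERFACE

Orientations are given as [roll, pitch, yaw] about the fixed x, y, z axes, in that order (R = Rz(yaw) Ry(pitch) Rx(roll)).
In Python, from plant import bot gives the robot as it stands.
- The arm moves only by the tool jog_arm, never from a script. Its arguments are lists of equal length, an entry for each row: "dp": the shift along the tool's x, y, z in m, a list of three; "twist": the turn about the tool's z in degrees. A call has 1 to 10 rows; each row shifts and turns the commanded pose from where the row before left it, along the tool's axes as they then stand; what a row does not reach is not made up. A row lasts 1/8 s, in which the tool goes at most 62.5 mm and 10.7 degrees, less where a joint would pass 70% of its speed; a pose out of reach is approached as far as the arm can. A call is refused whole if a number of a shift passes 0.0625 or a number of a turn 10.7, either way. A call with a gripper value outside its range is refused whole. "jaw" is the finger opening in m, from 0 to 0.0918, set as the call begins (left out, the last holds). The fingers move at their own pace and stop on an object; the grip force is fixed at half the most. Time passes only in rows, so rows that do not move let the fingers close. It gives the time, the measured TCP pose, the force, the opening and the grip force at its end, in the units of the state.
- bot.get_obs(): the state, without advancing time (a new reading comes with each control period).
- bot.capture(name): name is "side" or "top"; returns the picture (480x640x3 uint8, blue, green, red); there is no depth.
- bot.camera_params(name): a dict with "fx", "fy", "cx", "cy" (pixels), "R" (3x3) and "t" (3): a world point X has camera coordinates R X + t. Camera axes: x right, y down, z forward; pixel columns grow to the right and rows downward; lengths in mm; the calibration is good to about 2 mm. A picture is of the moment at which its call begins. camera_params takes no time and is no camera call.
- bot.close_job(): hands the job in; it is judged then, once.
Trained networks look in the newest picture that a camera, given by its name, has taken for a name from the list of things; names that differ only in an ending like _2 or _b are one class to them, and where a whole thing is asked for, a point or a joint stands for the part that bears it (a point fixed in the world has none). Each returns a list of dicts, best first, with "confidence" (0 to 1); they miss things now and then, are a little off and sometimes report something else, mostly with a low value. They report only what shows in the picture. A call takes as long as a camera call. They do not tell look-alikes from the thing itself.
- bot.find_in(camera, label): "bbox" ([centre column, centre row, width, height] in pixels, round what is visible of it).
- bot.masks_of(camera, label): "pixels" (480x640 bool, what is visible of it) and "bbox" ([centre column, centre row, width, height] in pixels, round what is visible of it).
The state is a dict: "time": time; "joint_positions": joint angles; "dq": joint speeds; "tau": joint torques, N m; "tool_pos": TCP position; "tcp_rot": TCP orientation; "contact_force": force on the tool from outside, world axes, zero at the start; "moment": the same for the moment, N m; "grip_width": finger opening in mm; "finger_force": force on a finger pad.
Only numpy, scipy, OpenCV 4.12 (cv2) and the standard library are available. Lean on these libraries where they do the work, as an engineer would, in place of code of your own. Each camera call takes 0.05 s, during which the arm holds its last target. There are 200 camera calls.

## Working session

There is one attempt and no reset: what is moved stays moved. The work goes in short steps, Python scripts to look and compute and a tool call to move; the robot and the scene stay as the last step left them, time stands still between calls to the robot, and variables do not carry over. Pictures are saved under pics/ and viewed, at most 10 in all, crops included, and the job is handed in when it is done.

Besides the shell and the picture viewer there is one more tool, called after "Emit:" as name(argument=value, ...), one argument or row to a line, values as JSON. jog_arm: Moves the arm, as the interface text tells. Its arguments: {"type":"object","properties":{"dp":{"type":"array"},"twist":{"type":"array"},"jaw":{"type":"number"}},"required":["dp","twist"]}

```bash
mkdir -p pics
cat > h.py <<'E'
from plant import bot
import cv2,numpy as np
def ray(c,u,v):
    p=bot.camera_params(c);R=np.array(p["R"]);t=np.array(p["t"])
    return -R.T@t, R.T@np.array([(u-p["cx"])/p["fx"],(v-p["cy"])/p["fy"],1])
def onz(c,u,v,z):
    o,d=ray(c,u,v);return o+d*(z-o[2])/d[2]
def proj(c,X):
    p=bot.camera_params(c);q=np.array(p["R"])@np.array(X,float).T+np.array(p["t"])[:,None] if np.ndim(X)>1 else np.array(p["R"])@np.array(X,float)+p["t"]
    return np.array([p["fx"]*q[0]/q[2]+p["cx"],p["fy"]*q[1]/q[2]+p["cy"]]).T
E
python3 - <<'E'
from h import *
for c in("side","top"):
    cv2.imwrite(f"pics/{c}0.png",bot.capture(c))
    p=bot.camera_params(c);print(c,p["fx"],-np.array(p["R"]).T@p["t"],np.round(p["R"],2).tolist())
    for l in("boat","vial","cover"):
        for r in bot.find_in(c,l): print(c,l,np.round(r["bbox"]),round(r["confidence"],2))
print(bot.get_obs())
E
```

```text
side 502.051652923003 [511.49854354 712.2801111  675.47992708] [[-0.99, -0.14, -0.01], [-0.08, 0.64, -0.77], [0.12, -0.76, -0.64]]
side boat [363. 385. 166.  52.] 0.57
side vial [350. 439.  11.  38.] 0.73
side vial [313. 382.  35.  14.] 0.71
side vial [259. 351.  16.  24.] 0.57
side cover [298. 244.  13. 145.] 0.57
side cover [313. 381.  34.  11.] 0.35
top 460.9086004029486 [ 418.26347375    7.67821945 1057.48677142] [[0.02, -1.0, -0.01], [-0.98, -0.02, -0.18], [0.18, 0.02, -0.98]]
top boat [211. 277.  29. 112.] 0.61
top vial [212. 241.   7.  21.] 0.63
top vial [237. 202.  20.  10.] 0.55
top vial [175. 272.  25.   3.] 0.46
top cover [311. 214.  94.  29.] 0.72
{'time': 0.4, 'joint_positions': array([-1.38396957e+00,  3.42098253e-01,  1.52420272e+00, -1.28236304e-05,
        1.27539163e+00, -1.46003366e-01]), 'dq': array([ 2.68783797e-04,  3.00082721e-04, -8.20782337e-05, -3.09941068e-03,
        1.14075360e-03, -1.50280918e-03]), 'tau': array([-9.43285522e-04, -4.30717528e+01, -2.44194657e+01,  7.17212562e-02,
        5.02013904e-02, -4.32421075e-05]), 'tool_pos': array([ 171.53817922, -496.15685411,  226.65356226]), 'tcp_rot': array([-3.14149199e+00, -2.40304165e-06,  3.32833860e-01]), 'contact_force': array([ 0.07841229, -0.79050185,  0.53296584]), 'moment': array([ 0.04919649,  0.00875804, -0.01871475]), 'finger_force': 0.0, 'grip_width': 91.94604555291043}
```

View pics/top0.png

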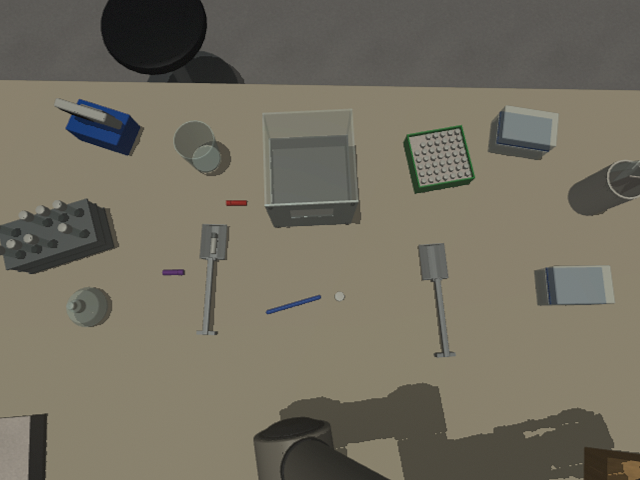

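View pics/side0.png

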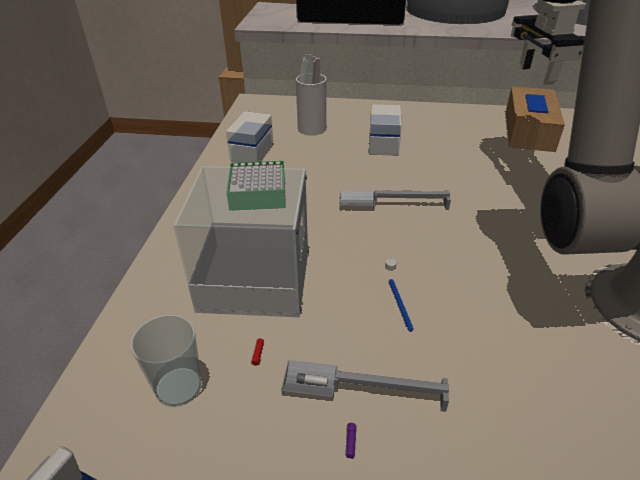

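The top view shows the loaded boat at about (211,277) with its nose up, the box at about (310,170) with its slot at (312,213), and the spare at about (438,300). Next I need precise poses from enlarged crops.

Run:
```python
from h import *
t=cv2.imread("pics/top0.png");s=cv2.imread("pics/side0.png")
a=cv2.resize(t[100:240,255:365],None,fx=5.4,fy=4.2,interpolation=cv2.INTER_CUBIC)
b=cv2.resize(t[220:340,190:230],None,fx=5,fy=5,interpolation=cv2.INTER_CUBIC)
c=np.zeros((600,800,3),np.uint8);c[:588,:594]=a;c[:600,598:798]=b;cv2.imwrite("pics/tc.png",c)
a=cv2.resize(s[160:320,180:320],None,fx=3,fy=3.6,interpolation=cv2.INTER_CUBIC)
b=cv2.resize(s[350:412,275:455],None,fx=3.2,fy=3.2,interpolation=cv2.INTER_CUBIC)
a=cv2.resize(s[160:320,270:320],None,fx=4,fy=2.4,interpolation=cv2.INTER_CUBIC)
c=np.zeros((600,800,3),np.uint8);c[:384,:200]=a;c[395:395+b.shape[0],:b.shape[1]]=b
cv2.imwrite("pics/sc.png",c)
```

```text
(no output)
```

View pics/tc.png

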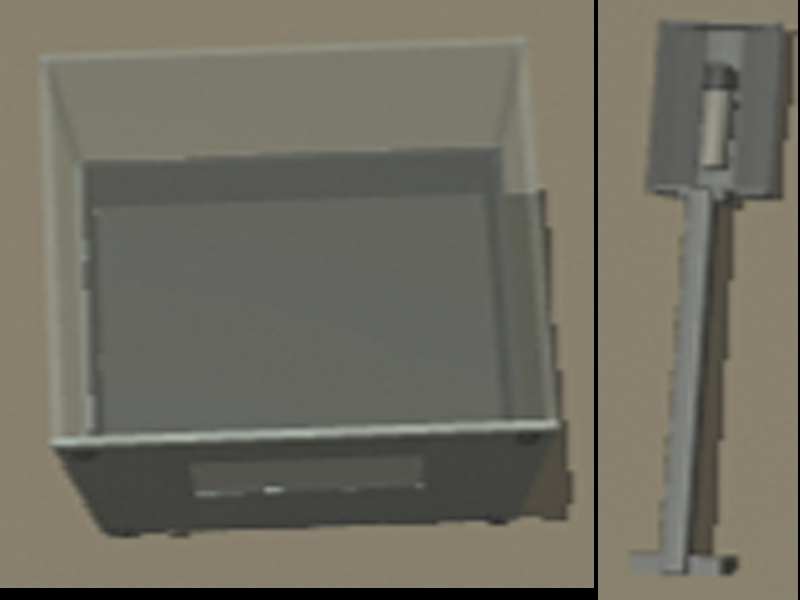

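View pics/sc.png

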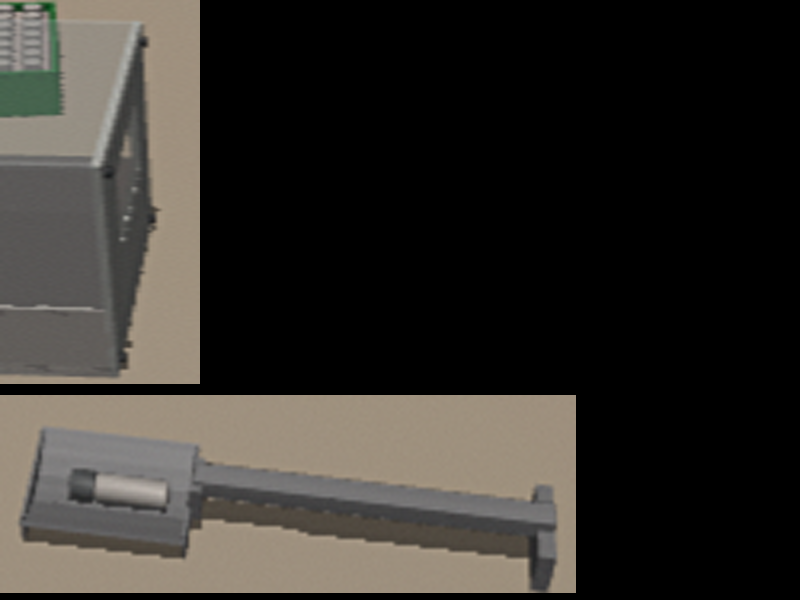

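The crops give keypoints for both: trough rim corners, bar end, plate edges and slot corners. I'll fit planar poses to them.

```bash
cat > fit.py <<'E'
from h import *
from scipy.optimize import least_squares
def fit(obs,x0):
    def P(p,L): 
        c,s=np.cos(p[2]),np.sin(p[2]); return [p[0]*1000+c*L[0]-s*L[1],p[1]*1000+s*L[0]+c*L[1],L[2]]
    f=lambda p:np.concatenate([proj(c,P(p,L))-uv for c,L,uv in obs])
    r=least_squares(f,x0,loss="soft_l1"); return r.x,np.round(r.fun.reshape(-1,2),1)
E
python3 - <<'E'
from fit import *
T,S="top","side"
b=[(T,(40,29,18),(202.4,224.4)),(T,(40,-29,18),(227,225)),(T,(-40,29,18),(200,258)),(T,(-40,-29,18),(226,259.2)),(T,(-210,0,35),(205.6,334.2)),(T,(-40,0,35),(211.2,258.4)),
(S,(40,29,18),(282.2,390.6)),(S,(40,-29,18),(288.1,360.9)),(S,(-40,-29,18),(336.9,366.3)),(S,(-40,29,18),(333,395.6)),(S,(-210,-6,35),(448.4,382.8))]
x,r=fit(b,[.5,.24,0]);print(x,r.tolist())
for e in(0,):
  k=[(T,(-2,90,200),(264.6,206)),(T,(-2,-90,200),(358.3,202.4)),(T,(-2,45,92.5),(291.1,217.6)),(T,(-2,-45,92.5),(333.5,216)),(T,(-2,45,157.5),(290.2,210.2)),(T,(-2,-45,157.5),(333.3,208.6)),(T,(-2,90,0),(274.4,226.9)),(T,(-2,-90,0),(347.6,223.8)),
(S,(-2,90,200),(295,227.9)),(S,(-2,-90,200),(305.8,169.2)),(S,(-2,90,0),(300.5,316.3))]
  x,r=fit(k,[.55,.0,0]);print(x,r.tolist())
E
```

```text
[5.95033615e-01 2.48578880e-01 4.30855797e-04] [[-1.3, -0.5], [-0.9, -0.6], [-1.2, 0.2], [-1.9, -0.4], [-0.8, 0.7], [-1.5, -1.0], [-0.9, -1.4], [0.1, -2.3], [0.7, -2.5], [0.5, -0.4], [0.7, -1.4]]
[0.6425039  0.02100516 0.06351367] [[-0.1, -0.0], [0.0, -0.3], [-0.2, -0.1], [-0.7, -0.2], [-1.0, 0.1], [0.7, -0.1], [-0.6, 0.2], [3.0, 0.2], [0.5, 0.3], [0.4, -1.6], [-0.7, -0.3]]
```

Emit:
jog_arm(
  dp=[
    [0,0,0],
    [0,0,0],
    [0.05,-0.04,0],
    [0.05,-0.04,0],
    [0.05,-0.04,0],
    [0.05,-0.04,0],
    [0.05,-0.04,0],
    [0,-0.05,0],
    [0,-0.05,0],
    [0,-0.05,0],
  ],
  twist=[9.5,9.57,0,0,0,0,0,0,0,0],
  jaw=0.0918,
)

```text
time: 1.65
tool_pos: [415.5, -149.4, 226.7]
tcp_rot: [3.142, -0.0, 0.0]
contact_force: [0.7, 0.1, 0.0]
grip_width: 92.1
finger_force: 0.0
```

Emit:
jog_arm(
  dp=[
    [0.004,-0.05,0],
    [0.004,-0.05,0],
    [0.004,-0.05,0],
    [0.004,-0.05,0],
    [0.004,-0.05,0],
    [0.004,-0.05,0],
    [0.004,-0.05,0],
    [0.004,-0.04,0.03],
    [0.002,-0.004,0.05],
    [0,0,0],
  ],
  twist=[0,0,0,0,0,0,0,0,0,0],
)

```text
time: 2.9
tool_pos: [447.1, 242.6, 143.8]
tcp_rot: [3.139, 0.008, 0.001]
contact_force: [-0.6, -0.9, 0.1]
grip_width: 91.3
finger_force: 0.0
```

Emit:
jog_arm(
  dp=[
    [0.004,-0.003,0.04],
    [0.004,-0.003,0.04],
    [0,0,0],
    [0,0,0],
  ],
  twist=[0,0,0,0],
)

```text
time: 3.4
tool_pos: [459.0, 249.1, 69.0]
tcp_rot: [-3.141, -0.003, -0.001]
contact_force: [-0.2, 0.7, -0.3]
grip_width: 91.9
finger_force: 0.0
```

Run:
```python
from h import *
o=bot.get_obs();print(o["tool_pos"],o["tcp_rot"],o["joint_positions"])
t=bot.capture("top");s=bot.capture("side")
a=cv2.resize(t[215:345,170:250],None,fx=4.6,fy=4.6,interpolation=cv2.INTER_CUBIC)
b=cv2.resize(s[300:430,270:470],None,fx=2.1,fy=2.1,interpolation=cv2.INTER_CUBIC)
c=np.zeros((600,800,3),np.uint8);c[:a.shape[0],:a.shape[1]]=a;c[:b.shape[0],375:375+b.shape[1]]=b
cv2.imwrite("pics/g1.png",c)
```

```text
[458.99132653 249.07060419  69.03970647] [-3.14060456e+00 -3.03304311e-03 -6.78657253e-04] [ 3.50425295e-01  5.17673636e-01  1.73616574e+00 -1.49106042e-04
  8.84565438e-01  1.92199307e+00]
```

View pics/g1.png

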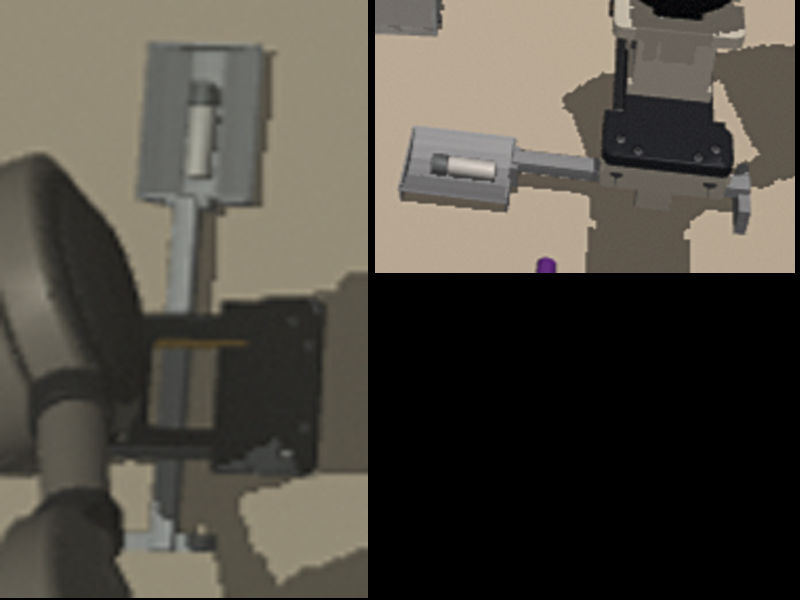

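Emit:
jog_arm(
  dp=[
    [-0.003,0,0.025],
    [0,0,0.025],
    [0,0,0.01],
    [0,0,0],
    [0,0,0],
  ],
  twist=[0,0,0,0,0],
)

```text
time: 4.12
tool_pos: [455.4, 249.3, 7.8]
tcp_rot: [-3.141, -0.002, -0.0]
contact_force: [-0.1, 0.9, 0.4]
grip_width: 92.0
finger_force: 0.0
```

Emit:
jog_arm(
  dp=[
    [0,0,0],
    [0,0,0],
    [0,0,0],
    [0,0,0],
    [0,0,0],
    [0,0,0],
    [0,0,0],
    [0,0,0],
  ],
  twist=[0,0,0,0,0,0,0,0],
  jaw=0,
)

```text
time: 5.12
tool_pos: [454.6, 249.0, 6.6]
tcp_rot: [3.141, 0.0, -0.0]
contact_force: [-0.2, 0.1, -0.1]
grip_width: 16.6
finger_force: 0.0
```

Emit:
jog_arm(
  dp=[
    [0,0,0],
    [0,0,0],
    [0,0,0],
    [0,0,0],
    [0,0,0],
  ],
  twist=[0,0,0,0,0],
)

```text
time: 5.75
tool_pos: [454.6, 248.9, 6.7]
tcp_rot: [3.141, 0.0, -0.0]
contact_force: [0.1, -0.6, 0.0]
grip_width: 11.8
finger_force: 30.0
```

Emit:
jog_arm(
  dp=[
    [0,0,-0.004],
    [0,0,-0.008],
    [0,0,-0.01],
    [0,0,-0.01],
    [0,0,-0.01],
    [0,0,-0.01],
    [0,0,-0.01],
    [0,0,-0.008],
    [0,0,-0.004],
    [0,0,0],
  ],
  twist=[0,0,0,0,0,0,0,0,0,0],
)

```text
time: 7.0
tool_pos: [454.7, 249.0, 80.9]
tcp_rot: [3.142, -0.0, -0.0]
contact_force: [-0.3, 0.7, -1.7]
grip_width: 11.6
finger_force: 30.0
```

Run:
```python
from h import *
o=bot.get_obs();print(o["tool_pos"],o["tcp_rot"],o["contact_force"],o["moment"],o["grip_width"])
t=bot.capture("top");s=bot.capture("side")
a=cv2.resize(t[205:345,170:250],None,fx=4.2,fy=4.2,interpolation=cv2.INTER_CUBIC)
b=cv2.resize(s[290:430,270:470],None,fx=2.1,fy=4.2,interpolation=cv2.INTER_CUBIC)
c=np.zeros((600,800,3),np.uint8);c[:a.shape[0],:a.shape[1]]=a;c[:b.shape[0],375:375+b.shape[1]]=b
cv2.imwrite("pics/g2.png",c)
```

```text
[454.65479632 248.99823219  80.86093418] [ 3.14158366e+00 -3.11004568e-04 -4.01336781e-05] [-0.33229041  0.72875528 -1.67822455] [ 0.04536467  0.11212721 -0.01190332] 11.625156355706025
```

View pics/g2.png

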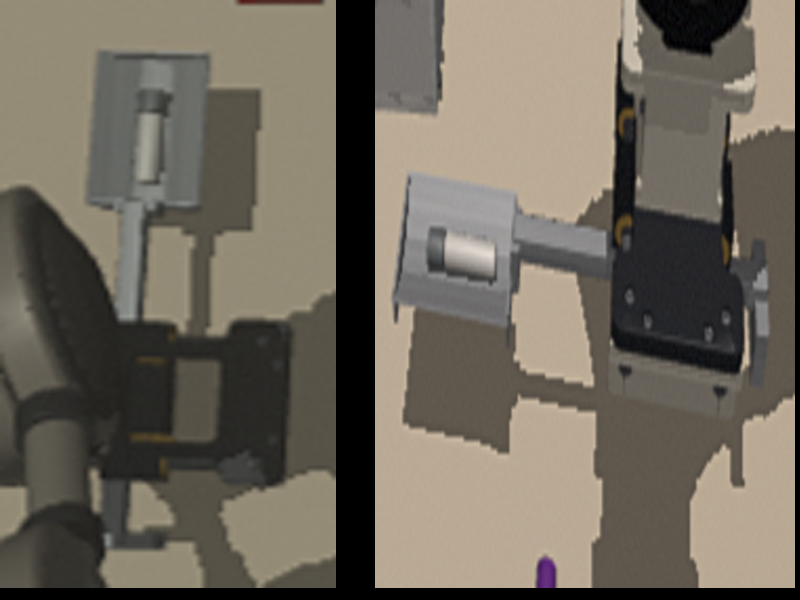

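Run:
```python
from h import *
from scipy.optimize import least_squares
from scipy.spatial.transform import Rotation as Ro
T,S="top","side"
pts=[(T,(40,29,18),(193.1,217.4)),(T,(40,-29,18),(220,218.1)),(T,(-40,29,18),(190.7,253.6)),(T,(-40,-29,18),(217.1,254.5)),
(S,(40,-29,18),(286.7,331.7)),(S,(40,29,18),(280,361.9)),(S,(-40,-29,18),(338.1,336)),(S,(-40,29,18),(332.9,364.5))]
f=lambda p:np.concatenate([proj(c,np.array(p[:3])*100+Ro.from_euler("xyz",p[3:]).apply(L))-uv for c,L,uv in pts])
r=least_squares(f,[5.95,2.48,.75,0,0,0],loss="soft_l1");print(r.x,np.round(r.fun.reshape(-1,2),1).tolist())
```

```text
[5.93700962e+00 2.49920457e+00 6.93162654e-01 6.32184913e-02
 6.06467041e-02 2.93201897e-03] [[0.1, -0.0], [0.2, 0.2], [-0.6, -0.1], [0.5, -0.1], [-0.4, 0.5], [-1.3, -0.4], [0.3, -0.7], [1.2, 0.7]]
```

Emit:
jog_arm(
  dp=[
    [-0.003,0.005,-0.003],
    [-0.006,0.01,-0.005],
    [-0.006,0.015,-0.005],
    [-0.006,0.02,-0.005],
    [-0.006,0.02,-0.005],
    [-0.006,0.02,-0.005],
    [-0.006,0.02,-0.005],
    [-0.006,0.02,-0.005],
    [-0.006,0.02,-0.003],
    [-0.004,0.02,0],
  ],
  twist=[0,0,0,0,0,0,0,0,0,0],
)

```text
time: 8.35
tool_pos: [398.9, 77.4, 122.3]
tcp_rot: [3.141, -0.001, -0.001]
contact_force: [0.9, -0.3, -1.7]
grip_width: 11.2
finger_force: 30.0
```

Emit:
jog_arm(
  dp=[
    [-0.002,0.02,0],
    [0,0.02,0],
    [0,0.015,0],
    [0,0.01,0],
    [0,0.007,0],
    [0,0.003,0],
    [0,0,0],
    [0,0,0],
    [0,0,0],
  ],
  twist=[0,0,-0.9,-0.9,-0.9,-0.94,0,0,0],
)

```text
time: 9.48
tool_pos: [398.0, 4.3, 121.7]
tcp_rot: [3.142, 0.0, 0.064]
contact_force: [0.3, -0.2, -1.5]
grip_width: 12.0
finger_force: 30.0
```

Run:
```python
from h import *
o=bot.get_obs();print(o["tool_pos"],o["tcp_rot"],o["contact_force"],o["moment"],o["grip_width"])
t=bot.capture("top");s=bot.capture("side")
a=cv2.resize(t[190:340,250:375],None,fx=3.0,fy=4,interpolation=cv2.INTER_CUBIC)
b=cv2.resize(s[160:320,270:470],None,fx=2.1,fy=3.7,interpolation=cv2.INTER_CUBIC)
c=np.zeros((600,800,3),np.uint8);c[:a.shape[0],:a.shape[1]]=a;c[:b.shape[0],378:378+b.shape[1]]=b
cv2.imwrite("pics/g3.png",c)
```

```text
[398.04977613   4.27845646 121.66230714] [3.14156399e+00 9.52264020e-05 6.39805056e-02] [ 0.2540869  -0.23973871 -1.52452817] [0.03898816 0.15756776 0.0189054 ] 11.95364938351167
```

View pics/g3.png

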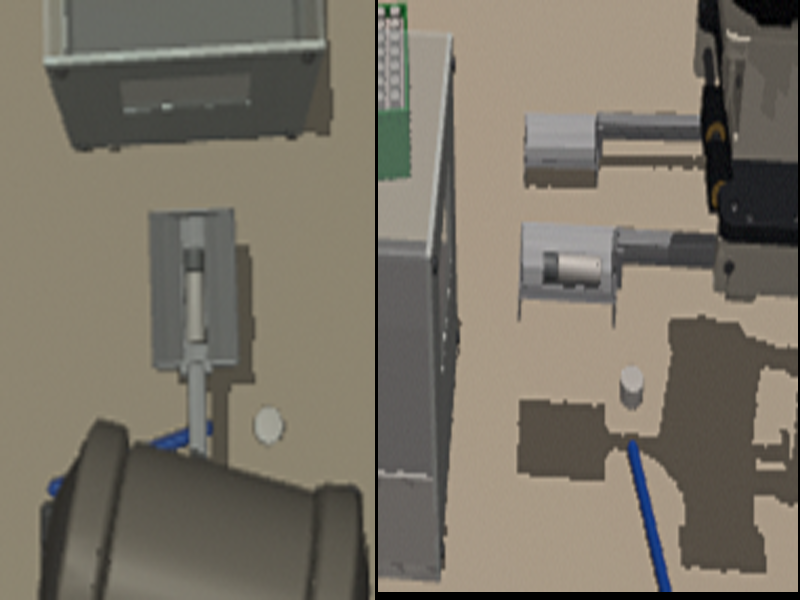

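Run:
```python
from h import *
from scipy.optimize import least_squares
from scipy.spatial.transform import Rotation as Ro
T,S="top","side"
pts=[(T,(40,29,18),(299.7,243.3)),(T,(40,-29,18),(328,242.5)),(T,(-40,29,18),(300.7,282)),(T,(-40,-29,18),(329.3,280.5)),
(S,(40,-29,18),(339.5,220.5)),(S,(40,29,18),(338.1,240)),(S,(-40,-29,18),(381.9,222.2)),(S,(-40,29,18),(381.9,241.6))]
f=lambda p:np.concatenate([proj(c,np.array(p[:3])*100+Ro.from_euler("xyz",p[3:]).apply(L))-uv for c,L,uv in pts])
r=least_squares(f,[5.38,.13,1.1,0,0,0.06],loss="soft_l1");print(r.x,np.round(r.fun.reshape(-1,2),1).tolist())
d=r.x[:2]*100-[642.5,21];c,s=np.cos(.0635),np.sin(.0635);print(d@[c,s],d@[-s,c])
d=np.array([398.05,4.28])-[642.5,21];print(d@[c,s],d@[-s,c])
```

```text
[5.38238494 0.1337592  1.09833109 0.03131733 0.00741623 0.05602929] [[-0.0, -0.4], [-0.0, -0.4], [0.1, -0.0], [0.2, 0.6], [-0.9, 0.1], [-1.2, 0.0], [1.1, -0.0], [1.8, 0.1]]
-104.53517588234065 -0.992556781500636
-245.01833045035292 -1.1741564298000176
```

Emit:
jog_arm(
  dp=[
    [0.005,-0.001,0],
    [0.01,0,0],
    [0.013,0,0],
    [0.016,0,0],
    [0.016,0,0],
    [0.016,0,0],
    [0.016,0,0],
    [0.014,0,0],
    [0.01,0,0],
    [0.005,0,0],
  ],
  twist=[0,0,0,0,0,0,0,0,0,0],
)

```text
time: 10.82
tool_pos: [519.4, 12.8, 121.4]
tcp_rot: [3.142, 0.0, 0.064]
contact_force: [-0.1, -0.3, -1.1]
grip_width: 12.0
finger_force: 30.0
```

Emit:
jog_arm(
  dp=[
    [0.006,0,0],
    [0.012,0,0],
    [0.012,0,0],
    [0.01,0,0],
    [0.006,0,0],
    [0.003,0,0],
    [0,0,0],
    [0,0,0],
    [0,0,0],
  ],
  twist=[0,0,0,0,0,0,0,0,0],
)

```text
time: 11.95
tool_pos: [567.5, 15.8, 121.8]
tcp_rot: [3.141, 0.0, 0.063]
contact_force: [0.2, -0.4, -1.8]
grip_width: 11.6
finger_force: 30.0
```

Run:
```python
from h import *
o=bot.get_obs();print(o["tool_pos"],o["tcp_rot"],o["contact_force"],o["moment"],o["joint_positions"])
d=o["tool_pos"][:2]-[642.5,21];c,s=np.cos(.0635),np.sin(.0635);print(d@[c,s],d@[-s,c])
t=bot.capture("top");s=bot.capture("side")
a=cv2.resize(t[100:250,250:375],None,fx=3.0,fy=4,interpolation=cv2.INTER_CUBIC)
b=cv2.resize(s[160:320,170:380],None,fx=2,fy=3.7,interpolation=cv2.INTER_CUBIC)
c=np.zeros((600,800,3),np.uint8);c[:a.shape[0],:a.shape[1]]=a;c[:b.shape[0],378:378+b.shape[1]]=b
cv2.imwrite("pics/g4.png",c)
```

```text
[567.49721509  15.78367611 121.76541197] [3.14149290e+00 7.11916008e-05 6.34676709e-02] [ 0.21185026 -0.40301125 -1.77816496] [ 0.01300045  0.14803492 -0.02130688] [-1.07115682e-01  5.19824809e-01  1.54965374e+00 -1.25695188e-04
  1.07216733e+00  1.40027308e+00]
-75.18263473320766 -0.44633388759900194
```

View pics/g4.png

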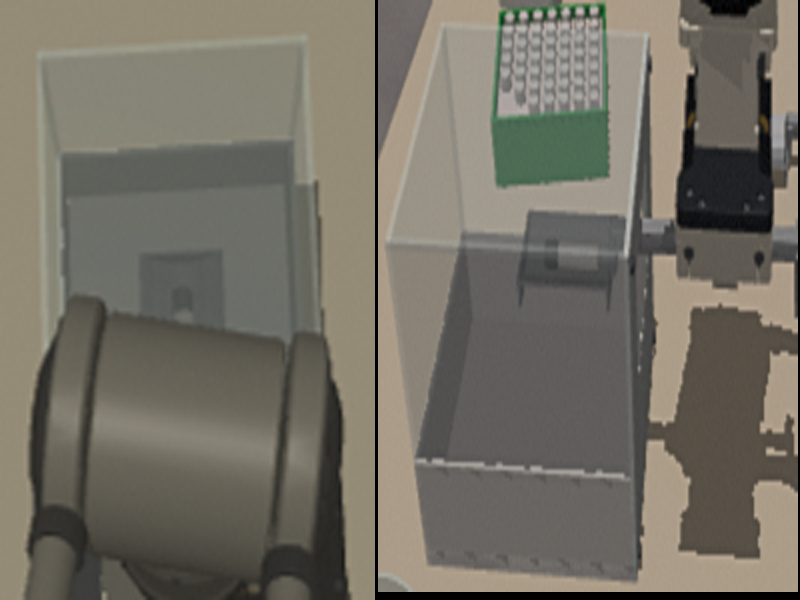

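The boat is inside, level, with the vial in it. `jog_arm` can't tilt the tool, since it only turns about the vertical axis, so I can't command a roll. I'll shed the vial sideways with brisk lateral reversals that keep the handle well within the slot.

Emit:
jog_arm(
  dp=[
    [0,0.02,0],
    [0,-0.04,0],
    [0,0.04,0],
    [0,-0.04,0],
    [0,0.02,0],
    [0,0,0],
    [0,0,0],
    [0,0,0],
  ],
  twist=[0,0,0,0,0,0,0,0],
)

```text
time: 13.05
tool_pos: [567.7, 15.6, 121.7]
tcp_rot: [3.142, 0.0, 0.063]
contact_force: [-0.1, 0.6, -1.3]
grip_width: 11.8
finger_force: 30.0
```

Run:
```python
from h import *
o=bot.get_obs();print(o["tool_pos"],o["tcp_rot"],o["contact_force"],o["moment"])
t=bot.capture("top");s=bot.capture("side")
for l in("vial","boat"):
  for r in bot.find_in("side",l): print(l,np.round(r["bbox"]),round(r["confidence"],2))
a=cv2.resize(t[100:250,250:375],None,fx=3.0,fy=4,interpolation=cv2.INTER_CUBIC)
b=cv2.resize(s[160:320,170:380],None,fx=2,fy=3.7,interpolation=cv2.INTER_CUBIC)
c=np.zeros((600,800,3),np.uint8);c[:a.shape[0],:a.shape[1]]=a;c[:b.shape[0],378:378+b.shape[1]]=b
cv2.imwrite("pics/g5.png",c)
```

```text
[567.65842087  15.5901053  121.68869247] [3.14158339e+00 7.15204954e-05 6.31230446e-02] [-0.12275206  0.57613009 -1.34820126] [0.0299033  0.13214929 0.0291879 ]
vial [352. 440.  10.  34.] 0.84
vial [259. 352.  14.  29.] 0.66
boat [340. 234.  80.  30.] 0.72
```

View pics/g5.png

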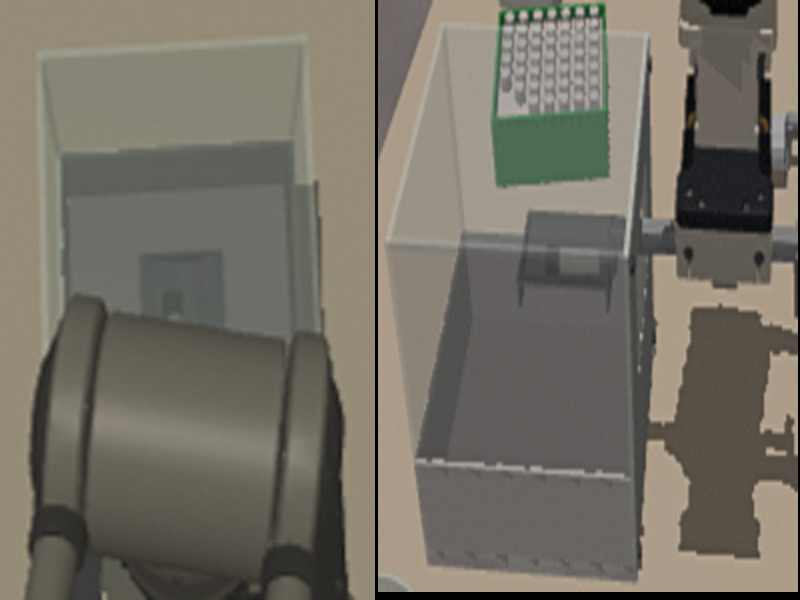

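Emit:
jog_arm(
  dp=[
    [0,0,0.006],
    [0,0,0.01],
    [0,0,0.009],
    [0,0,0],
    [0,0.023,0],
    [0,0,0],
    [0,0,0],
    [0,0,0],
  ],
  twist=[0,0,0,0,5.35,0,0,0],
)

```text
time: 14.25
tool_pos: [569.1, -6.6, 96.8]
tcp_rot: [-3.141, 0.0, -0.029]
contact_force: [-1.0, -0.1, -2.2]
grip_width: 11.6
finger_force: 30.0
```

Run:
```python
from h import *
o=bot.get_obs();print(o["tool_pos"],o["tcp_rot"])
d=o["tool_pos"][:2]-[642.5,21];c,s=np.cos(.0635),np.sin(.0635);print(d@[c,s],d@[-s,c])
```

```text
[569.09623384  -6.60645699  96.76017194] [-3.14148116e+00  2.78554480e-06 -2.87066181e-02]
-75.00765687480263 -22.89281032242449
```

Emit:
jog_arm(
  dp=[
    [-0.0043,-0.0458,-0.025],
    [-0.0043,0.0458,0.025],
    [-0.0043,-0.0458,-0.025],
    [-0.0043,0.0458,0.025],
    [-0.002,-0.0229,0],
    [0,0,0],
    [0,0,0],
    [0,0,0],
  ],
  twist=[-10.6,10.6,-10.6,10.6,-5.3,0,0,0],
)

```text
time: 15.25
tool_pos: [567.8, 15.6, 97.0]
tcp_rot: [3.141, -0.001, 0.062]
contact_force: [-0.5, -0.6, -2.6]
grip_width: 11.4
finger_force: 30.0
```

Run:
```python
from h import *
o=bot.get_obs();print(o["tool_pos"],o["tcp_rot"],o["contact_force"],o["moment"])
d=o["tool_pos"][:2]-[642.5,21];c,s=np.cos(.0635),np.sin(.0635);print(d@[c,s],d@[-s,c])
t=bot.capture("top");s=bot.capture("side")
for l in("vial","boat"):
  for r in bot.find_in("side",l): print(l,np.round(r["bbox"]),round(r["confidence"],2))
a=cv2.resize(t[100:250,250:375],None,fx=3.0,fy=4,interpolation=cv2.INTER_CUBIC)
b=cv2.resize(s[160:320,170:380],None,fx=2,fy=3.7,interpolation=cv2.INTER_CUBIC)
c=np.zeros((600,800,3),np.uint8);c[:a.shape[0],:a.shape[1]]=a;c[:b.shape[0],378:378+b.shape[1]]=b
cv2.imwrite("pics/g6.png",c)
```

```text
[567.82447734  15.58579566  96.95506865] [ 3.14127009e+00 -5.88801195e-04  6.21250188e-02] [-0.52756832 -0.57292411 -2.62616309] [-0.00932934  0.13676936  0.00019839]
-74.86858902592313 -0.6645827154368985
vial [256. 352.  12.  26.] 0.61
boat [340. 240.  78.  21.] 0.75
```

View pics/g6.png

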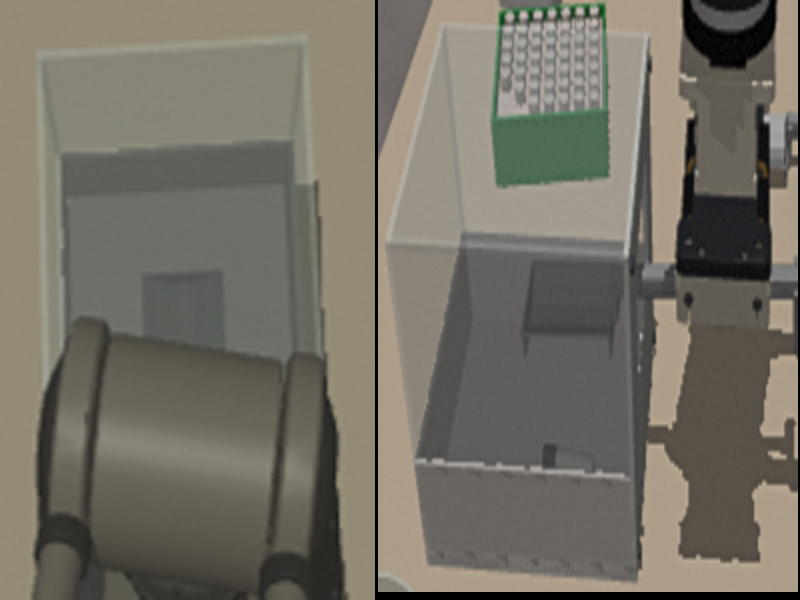

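The vial now lies in the tray near the left wall, at about (258,283) in the side image. The boat is empty and still aligned in the grip. I'll draw it out and return it to its original spot.

Emit:
jog_arm(
  dp=[
    [0,0,-0.01],
    [0,0,-0.014],
    [0,0,0],
    [-0.01,0,0],
    [-0.02,0,0],
    [-0.02,0,0],
    [-0.02,0,0],
    [-0.02,0,0],
    [-0.02,0,0],
    [-0.02,0,0],
  ],
  twist=[0,0,0,0,0,0,0,0,0,0],
)

```text
time: 16.7
tool_pos: [436.2, 7.7, 120.4]
tcp_rot: [-3.141, 0.001, 0.063]
contact_force: [-0.5, 0.2, -2.4]
grip_width: 11.5
finger_force: 30.0
```

Emit:
jog_arm(
  dp=[
    [-0.02,0,0],
    [-0.02,0,0],
    [0,-0.02,0],
    [0,-0.03,0],
    [0,-0.03,0],
    [0,-0.03,0],
    [0,-0.03,0],
    [0,-0.03,0],
    [0,-0.03,0],
    [0,-0.02,0],
  ],
  twist=[0,0,0,1.8,1.8,0,0,0,0,0],
)

```text
time: 17.95
tool_pos: [392.9, 225.9, 120.4]
tcp_rot: [3.141, 0.001, 0.001]
contact_force: [0.1, 0.1, -1.4]
grip_width: 11.9
finger_force: 30.0
```

Emit:
jog_arm(
  dp=[
    [0.02,-0.01,0.01],
    [0.02,-0.01,0.02],
    [0.015,0,0.02],
    [0.005,0,0.02],
    [0,0,0.015],
    [0,0,0.01],
    [0,0,0.008],
    [0,0,0],
    [0,0,0],
  ],
  twist=[0,0,0,0,0,0,0,0,0],
)

```text
time: 19.08
tool_pos: [454.2, 245.1, 18.2]
tcp_rot: [-3.141, -0.001, -0.0]
contact_force: [0.2, 0.7, -1.7]
grip_width: 11.7
finger_force: 30.0
```

Emit:
jog_arm(
  dp=[
    [0,0,0.004],
    [0,0,0.003],
    [0,0,0.002],
    [0,0,0],
    [0,0,0],
  ],
  twist=[0,0,0,0,0],
)

```text
time: 19.7
tool_pos: [454.0, 245.0, 8.8]
tcp_rot: [3.142, -0.0, -0.0]
contact_force: [-1.5, 0.4, 0.9]
grip_width: 11.6
finger_force: 30.0
```

Emit:
jog_arm(
  dp=[
    [0,0,0.001],
    [0,0,0.001],
    [0,0,0],
    [0,0,0],
  ],
  twist=[0,0,0,0],
)

```text
time: 20.2
tool_pos: [453.9, 245.0, 6.7]
tcp_rot: [3.142, -0.0, -0.0]
contact_force: [-1.9, -0.2, 2.1]
grip_width: 11.4
finger_force: 30.0
```

Emit:
jog_arm(
  dp=[
    [0,0,0],
    [0,0,0],
    [0,0,0],
    [0,0,0],
    [0,0,0],
    [0,0,0],
    [0,0,0],
    [0,0,0],
    [0,0,0],
    [0,0,0],
  ],
  twist=[0,0,0,0,0,0,0,0,0,0],
  jaw=0.0918,
)

```text
time: 21.45
tool_pos: [453.9, 245.0, 6.7]
tcp_rot: [3.142, -0.0, -0.0]
contact_force: [0.2, -0.1, 0.8]
grip_width: 91.9
finger_force: 0.0
```

Emit:
jog_arm(
  dp=[
    [0,0,-0.01],
    [0,0,-0.02],
    [0,0,-0.03],
    [0,0,-0.04],
    [0,0,-0.04],
    [-0.02,0,-0.03],
    [-0.03,0,0],
    [-0.03,0,0],
    [0,0,0],
    [0,0,0],
  ],
  twist=[0,0,0,0,0,0,0,0,0,0],
)

```text
time: 22.7
tool_pos: [374.6, 245.2, 177.3]
tcp_rot: [-3.141, -0.002, -0.0]
contact_force: [-0.7, -0.4, -0.4]
grip_width: 91.5
finger_force: 0.0
```

Run:
```python
from h import *
o=bot.get_obs();print(o["tool_pos"],o["contact_force"],o["grip_width"],o["dq"])
for c in("top","side"):
  bot.capture(c)
  for l in("boat","vial"):
    for r in bot.masks_of(c,l): print(c,l,np.round(r["bbox"]),round(r["confidence"],2))
```

```text
[374.61175588 245.21949156 177.34351077] [-0.66314976 -0.4337514  -0.3505195 ] 91.54438845302899 [-0.006709    0.01744636 -0.00705231  0.00018279 -0.00030573  0.00292912]
top boat [436. 299.  32. 115.] 0.68
top boat [213. 273.  26.  95.] 0.62
top vial [174. 272.  24.   3.] 0.71
top vial [237. 201.  22.   8.] 0.41
side boat [365. 384. 165.  52.] 0.75
side boat [298. 244.  14. 144.] 0.7
side vial [352. 440.  10.  36.] 0.57
side vial [257. 352.  11.  25.] 0.53
```

```bash
python3 -c "
from plant import bot
print(bot.close_job())"
```

```text
the job is handed in; nothing more can be done
None
```

I handed the job in with the vial in the tray and the boat back on its feet on the bench, released; the spare was left alone and no contact with the slotted plate showed, but the vial was thrown out by quick sideways reversals inside the box, not rolled out, because the jog interface cannot tilt the tool, and no verdict came back.

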